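Cover the saucepan with the lid from the dish basket

ROBOT

A 6-joint arm with a two-finger parallel gripper is mounted at the origin on the work surface. World frame = base frame: x ahead of the robot, y to its left, z up, the work surface at z = 0. Lengths are in m, angles in rad, forces in N, time in s.
With the tool pointing down it reaches from about 0.35 to 0.975 m from the base axis. Payload 4.9 kg.
Tool frame: the origin (TCP) lies at the very end of the fingers, on their centre line; the grasp point (between the pads) lies 19 mm behind it (ctrl.tcp_to_grasp is the z of the grasp point in the tool frame, in m); z points along the fingers, y is the line along which they close (so a half turn about z gives the same grasp; the last joint's range is limited). The gripper opens to 85 mm and grips with 20 to 120 N. Pads are 22 mm wide; open, the fingers measure 114 mm over their backs; the gripper's body (76 mm by 85 mm) begins 54 mm behind the grasp point. The pads swing forward as they close: fully open they stand 13 mm farther back than shut.
Start: joints at [1.068, 0.053, 1.613, -0, 1.476, -0.119], TCP at [0.234, 0.58, 0.231] pointing down, gripper open.
Joint ranges: [-3.01, 3.01], [-1.01, 2.22], [0.06, 2.58], [-1.02, 4.17], [0.09, 2.62], [-3.14, 3.14]. Speed limits (rad/s): [2.57, 2.57, 3.14, 3.14, 3.14, 3.14].

INTERFACE

Orientations are given as a rotation vector (axis times angle).
In Python, from station import ctrl, eyes, job, nets gives the robot as it stands. The module is installed in compiled form; this text tells all that it offers.
- The arm moves only by the tool jog_arm, never from a script. Its argument "commands" is one flat list of numbers, 7 for each row, row after row: the shift along the tool's x, y, z each as a share of 0.06 m, from -1 to 1, then the turn, a rotation vector about the tool's x, y, z each as a share of 0.1 rad, from -1 to 1, then the finger opening in mm, from 0 to 85.4. In form: [x, y, z, ax, ay, az, grip, x, y, z, ax, ay, az, grip, ...]. A call has 1 to 20 rows; each row shifts and turns the commanded pose from where the row before left it, along the tool's axes as they then stand; what a row does not reach is not made up. A row lasts 1/8 s, in which the tool goes at most 62.5 mm and 10.7 degrees, less where a joint would pass 70% of its speed; a pose out of reach is approached as far as the arm can. A call with a number of a shift or a turn outside -1 to 1 is refused whole. A call with a gripper value outside its range is refused whole. The fingers move at their own pace and stop on an object; "newtons" is the grip in N (left out, the last holds). Time passes only in rows, so rows that do not move let the fingers close. It gives the time, the measured TCP pose, the force, the opening and the grip force at its end, in the units of the state.
- ctrl.get_obs(): the state, without advancing time (a new reading comes with each control period).
- eyes.get_image(name): name is "scene" or "top" or "wrist"; returns a dict with "image" (480x640x3 uint8, red, green, blue), "z_map" (480x640 float32, m along the optical axis (not along the pixel's ray), 0 where there is no reading), "K" (3x3 intrinsics, pixels), "cam_to_world" (4x4, takes a point from camera to world coordinates). Camera axes: x right, y up, looking along -z (the intrinsics and any distortion apply to the point x, -y, -z); pixel columns grow to the right and rows downward; lengths in m; the calibration is good to about 2 mm. A picture is of the moment at which its call begins.
- job.finish_job(): hands the job in; it is judged then, once.
Trained networks look in the newest picture that a camera, given by its name, has taken for a name from the list of things; names that differ only in an ending like _2 or _b are one class to them, and where a whole thing is asked for, a point or a joint stands for the part that bears it (a point fixed in the world has none). Each returns a list of dicts, best first, with "p" (0 to 1); they miss things now and then, are a little off and sometimes report something else, mostly with a low value. They report only what shows in the picture. A call takes as long as a camera call. They do not tell look-alikes from the thing itself.
- nets.silhouettes(camera, name): "mask" (480x640 bool, what is visible of it) and "bbox" ([left, top, right, bottom] in pixels, round what is visible of it).
The state is a dict: "t": time; "q": joint angles; "dq": joint speeds; "effort": joint torques, N m; "tool_pos": TCP position; "tool_rot": TCP orientation; "contact_force": force on the tool from outside, world axes, zero at the start; "wrist_torque": the same for the moment, N m; "opening": finger opening in m; "grip_force": force on a finger pad.
Only numpy, scipy, OpenCV 4.12 (cv2) and the standard library are available. Lean on these libraries where they do the work, as an engineer would, in place of code of your own. Each camera call takes 0.05 s, during which the arm holds its last target. There are 200 camera calls.

TASK

Take the saucepan lid out of the pink dish basket, lay it gently on a free piece of the bare worktop with its knob up, and let go of it. Then take it again by its knob and put it on the saucepan, so that it sits level and fully down inside the pan's rim. Never let the lid drop, and leave the two plates standing in the basket, the teapot and the saucepan where they are.

Things in the scene. Friction and masses are not known exactly. Their poses are not given: they have to be found in the camera images.
- lid: Saucepan lid, steel with red silicone rim and red knob, about 0.25 kg, on edge in the basket, leaning back 0.12 rad so that the knob side faces slightly up. Origin: centre of the flat underside; +z: the disc's axis, out through the knob. 160 mm in diameter. Rim zone (54 to 80 mm from the axis) flat, 9 mm thick (z 0 to 9 mm); inside it the top rises as a cone to z = 18 mm at radius 22 mm.
- lid_knob (a point): Middle of the lid's knob, on the lid's axis 36.5 mm above the underside. The knob is a red cylinder, 32 mm in diameter, from 27 to 46 mm above the underside, on a thinner neck. Axes as the lid's.
- basket: Pink dish basket, fixed, 300 mm (its x) by 240 mm (its y), walls 85 mm high; origin under its centre, on the worktop. Slots at x = -62, 0, 62 mm, y = 0 hold the lid and two plates on edge in any order, centres 94 mm up, knob or eating side to about +x. Slots are 17 mm wide between pegs 58 mm either side of the middle, 85 mm high; above that the discs stand free.
- plate_white: White side plate, 160 mm in diameter, on edge in the basket, loose. Origin near its centre, 3 mm in from the foot; +z is its axis, out of the eating side. Leave alone.
- plate_blue: Blue side plate, the same shape as the white one, on edge in the basket, loose. Leave alone.
- hob: Built-in steel electric hob, fixed, 510 mm along its x, 290 mm along its y, 6 mm high, with two dark hotplates 180 mm in diameter at x = -120 and +120 mm, their tops 14 mm above the worktop, and two small knobs at its near edge. Origin under its centre on the worktop.
- pan: Open steel saucepan, loose, 0.9 kg, on a hotplate. Origin: centre of its underside, z up. 89 mm high; wooden handle along +x to 253 mm from the axis, 60 to 76 mm up. Its rim is a recess for the lid: 166 mm inside diameter at the bottom, flaring to 172 mm at the mouth; at its bottom a ledge, 148 mm inside diameter, carries the lid's underside.
- pan_seat (a point): Centre of the pan's ledge, 79 mm above the pan's underside on its axis: the lid's origin lies here when the lid is fully down. The mouth of the rim is 10 mm higher.
- teapot: Steel teapot with red handle and knob, loose, 0.8 kg, on the other hotplate. 146 mm high, body 140 mm in diameter, spout to 115 mm along its +x, handle to 117 mm along its -x. Origin: centre of its underside. Leave alone.
Mind the look-alikes: they are no part of the job. What is meant by the lid is not yellow, and is the larger of those in its own colour.

How it is judged:
By the outcome, as a careful person would: the job done as asked, in the order asked, and still so for the second after the job is handed in, with the robot touching nothing.
It also fails if it takes over 64 s, if anything falls off the work surface, if the arm or the gripper's body presses on something with over 40 N, if the wrist force passes 120 N, or if a joint passes its speed limit or range.

## Working session

There is one attempt and no reset: what is moved stays moved. The work goes in short steps, Python scripts to look and compute and a tool call to move; the robot and the scene stay as the last step left them, time stands still between calls to the robot, and variables do not carry over. Pictures are saved under pics/ and viewed, at most 10 in all, crops included, and the job is handed in when it is done.

Besides the shell and the picture viewer there is one more tool, called after ">>>" as name(argument=value, ...), one argument or row to a line, values as JSON. jog_arm: Moves the arm, as the interface text tells. Shift numbers are shares of 0.06 m and turn numbers shares of 0.1 rad, none past 1 either way. Its arguments: {"type":"object","properties":{"commands":{"type":"array","items":{"type":"number"}},"newtons":{"type":"number"}},"required":["commands"]}

```bash
mkdir -p pics
cat > h.py <<'E'
import numpy as np, cv2
from station import ctrl, eyes, job, nets
from scipy.spatial.transform import Rotation as R
def cloud(d):
    K=d["K"];z=d["z_map"];v,u=np.mgrid[:480,:640]
    P=np.stack([(u-K[0,2])/K[0,0]*z,-(v-K[1,2])/K[1,1]*z,-z],-1)
    T=d["cam_to_world"];return P@T[:3,:3].T+T[:3,3]
def save(d,n): cv2.imwrite(f"pics/{n}.png",d["image"][:,:,::-1])
E
python3 - <<'E'
from h import *
np.set_printoptions(precision=4,suppress=True)
o=ctrl.get_obs();print(o["t"],o["tool_pos"],o["tool_rot"],o["opening"],ctrl.tcp_to_grasp)
ims=[]
for c in ["scene","top"]:
    d=eyes.get_image(c);save(d,c+"0");np.savez(c+"0.npz",P=cloud(d),im=d["image"],K=d["K"],T=d["cam_to_world"]);P=cloud(d)
    print(c,d["cam_to_world"][:3],d["K"][0],(d["z_map"]>0).mean(), [k for k in d])
    for n in ["lid","lid_knob","basket","plate_white","plate_blue","hob","pan","teapot"]:
        for r in nets.silhouettes(c,n)[:4]:
            m=r["mask"]&(d["z_map"]>0);q=P[m]
            print(n,round(r["p"],2),r["bbox"],m.sum(),np.median(q,0) if len(q) else "",np.percentile(q,[2],axis=0) if len(q) else "",np.percentile(q,[98],axis=0) if len(q) else "")
E
```

```text
0.0 [0.2337 0.579  0.2301] [-0.599  -3.0833  0.0031] 0.08541547313803606 -0.0187
scene [[-0.3394 -0.6466  0.6832  1.198 ]
 [ 0.9406 -0.2248  0.2545  0.3554]
 [-0.011   0.729   0.6845  0.7961]] [435.647    0.     319.4789] 0.9960091145833333 ['image', 'z_map', 'K', 'cam_to_world']
lid 0.97 [477.9, 299.2, 535.3, 350.1] 2145 [0.543  0.5387 0.0076] [[0.4802 0.4832 0.0001]] [[0.5924 0.5945 0.0338]]
lid 0.9 [271.4, 200.7, 329.3, 240.3] 1861 [ 0.3745 -0.0052  0.0095] [[ 0.2887 -0.0834 -0.0002]] [[0.4384 0.0609 0.0447]]
lid 0.66 [372.9, 213.7, 439.1, 274.6] 1588 [0.4735 0.3116 0.1351] [[0.4504 0.2275 0.0731]] [[0.5292 0.3664 0.1708]]
lid_knob 0.74 [270.7, 203.1, 329.1, 239.9] 1773 [ 0.375  -0.0047  0.0096] [[ 0.2918 -0.0809  0.003 ]] [[0.4377 0.0604 0.0448]]
lid_knob 0.71 [377.3, 216.9, 438.7, 274.0] 1523 [0.4731 0.3097 0.1353] [[0.4548 0.2259 0.0772]] [[0.4937 0.3662 0.171 ]]
lid_knob 0.6 [477.8, 304.2, 534.5, 349.0] 2077 [0.5436 0.5368 0.0077] [[0.4812 0.4846 0.002 ]] [[0.5917 0.5926 0.0339]]
basket 0.94 [327.8, 204.3, 476.0, 341.8] 7370 [0.5466 0.291  0.0256] [[0.3127 0.1486 0.0003]] [[0.
[... 1734 characters left out ...]
7 0.3078 0.0759] [[0.3907 0.236  0.0101]] [[0.4316 0.3799 0.1713]]
plate_white 0.23 [424.0, 130.3, 567.0, 361.1] 19479 [ 0.4736 -0.2208  0.0059] [[ 0.2494 -0.4069 -0.0005]] [[ 0.7446 -0.1242  0.0199]]
plate_blue 0.63 [207.9, 212.9, 276.3, 234.0] 445 [0.5217 0.2755 0.1446] [[0.5108 0.2103 0.0102]] [[0.5513 0.3397 0.1729]]
hob 0.65 [425.1, 130.6, 566.7, 360.0] 19288 [ 0.474  -0.2208  0.0059] [[ 0.2498 -0.4066 -0.0005]] [[ 0.7443 -0.1246  0.02  ]]
pan 0.77 [459.0, 138.3, 620.6, 224.0] 6702 [ 0.6397 -0.2888  0.0598] [[ 0.5448 -0.4818  0.0142]] [[ 0.7026 -0.188   0.1034]]
teapot 0.9 [468.0, 243.6, 538.6, 349.6] 4344 [ 0.38   -0.2555  0.1139] [[ 0.2898 -0.3261  0.0365]] [[ 0.4715 -0.2054  0.1551]]
```

View pics/scene0.png

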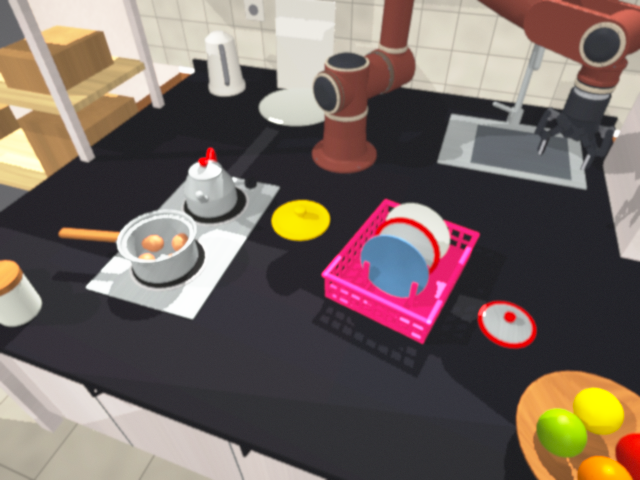

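View pics/top0.png

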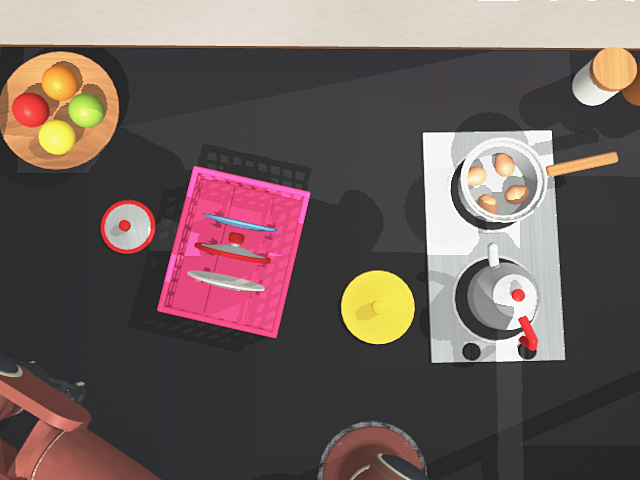

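The picked lid is the red-rimmed one in the basket's middle slot, at about (375..437, 217..272) in scene and (233,247) in top, with its knob facing away from the robot. The small red lid at (508,324) in scene and the yellow one are the look-alikes. The pan is at top (502,180) and the teapot at (500,295). There is free worktop between the basket and the hob. Next I fit the lid plane, the pan rim and the plate planes.

Run:
```python
from h import *
from scipy.optimize import least_squares
np.set_printoptions(precision=4,suppress=True)
A={c:np.load(c+"0.npz") for c in["scene","top"]}
def hsv(c): return cv2.cvtColor(A[c]["im"],cv2.COLOR_RGB2HSV)
box={"scene":(370,205,442,276),"top":(190,230,275,265)}
for c in box:
    P=A[c]["P"];h=hsv(c);x0,y0,x1,y1=box[c];m=np.zeros((480,640),bool);m[y0:y1,x0:x1]=1
    red=m&((h[...,0]<5)|(h[...,0]>177))&(h[...,1]>170)&(P[...,2]>.09)
    q=P[red];print(c,"red",len(q))
    # ransac plane on red pts: rim
    best=None;rng=np.random.default_rng(0)
    for i in range(800):
        a=q[rng.choice(len(q),3,0)];n=np.cross(a[1]-a[0],a[2]-a[0]);
        if np.linalg.norm(n)<1e-5: continue
        n/=np.linalg.norm(n);k=abs((q-a[0])@n)<.003
        if best is None or k.sum()>best.sum(): best=k
    w=q[best];ce=w.mean(0);n=np.linalg.svd(w-ce)[2][2];n*=np.sign(n[0])
    print(" rim pts",len(w),"n",n,"tilt",np.arcsin(n[2]),"yaw",np.arctan2(n[1],n[0]),"mean",ce,"zmax",w[:,2].max(),"res",((w-ce)@n).std())
    # circle centre in plane (radius <=80): fit 
    u=np.cross([0,0,1],n);u/=np.linalg.norm(u);v=np.cross(n,u);X=(w-ce)@np.c_[u,v]
    r=np.percentile(np.hypot(*X.T),99)
    f=least_squares(lambda p:np.hypot(X[:,0]-p[0],X[:,1]-p[1])-.076,[0,-.07],loss="soft_l1",f_scale=.002)
    print(" centre on rim face",ce+f.x[0]*u+f.x[1]*v,"top pt",ce+f.x[0]*u+(f.x[1]+.08)*v, "mad",np.median(abs(f.fun)))
    kn=q[(q-ce)@n>.012];print(" knob pts",len(kn),np.median(kn,0) if len(kn) else "", np.percentile((kn-ce)@n,[5,95]) if len(kn) else "",kn[:,2].max() if len(kn) else "")
    # pan rim
    bb={"scene":(115,210,205,285),"top":(455,135,550,225)}[c];m[:]=0;m[bb[1]:bb[3],bb[0]:bb[2]]=1
    q=P[m&(P[...,2]>.097)&(P[...,2]<.112)&(h[...,1]<90)]
    f=least_squares(lambda p:np.hypot(q[:,0]-p[0],q[:,1]-p[1])-p[2],[.63,-.265,.086],loss="soft_l1",f_scale=.002)
    print(" pan",f.x,"z",np.percentile(q[:,2],[5,50,95]),len(q),np.median(abs(f.fun)))
    # x-profile above z>.12 along lid corridor
    q=P[(P[...,2]>.15)&(P[...,2]<.18)&(P[...,0]>.36)&(P[...,0]<.6)&(P[...,1]>.2)&(P[...,1]<.4)]
    hh=np.histogram(q@np.array(n),bins=np.arange(q.dot(n).min(),q.dot(n).max()+.004,.004));print(" prof",np.c_[hh[1][:-1]-ce@n,hh[0]][hh[0]>0].round(3).tolist())
P=A["top"]["P"];print("edge",P[40:60:4,300],"basket corners",[P[r,k] for r,k in((168,196),(192,309),(336,276),(312,158))])
```

```text
scene red 387
 rim pts 366 n [ 0.9663 -0.2152  0.1412] tilt 0.14165225529427244 yaw -0.21908562189243705 mean [0.4712 0.3087 0.1462] zmax 0.17355039539305162 res 0.001355802906403701
 centre on rim face [0.4753 0.2923 0.0934] top pt [0.4643 0.2948 0.1726] mad 0.002680586159576899
 knob pts 3 [1.198  0.3554 0.7961] [0.784 0.784] 0.7960512207800186
 pan [ 0.6261 -0.265   0.0864] z [0.0974 0.101  0.104 ] 513 0.0013477588567602505
 prof [[-0.066, 92.0], [-0.062, 163.0], [-0.058, 18.0], [-0.014, 1.0], [-0.01, 18.0], [-0.006, 75.0], [-0.002, 289.0], [0.002, 22.0], [0.054, 6.0], [0.058, 167.0], [0.062, 122.0]]
top red 463
 rim pts 249 n [ 0.9604 -0.2157  0.1763] tilt 0.17720913250081233 yaw -0.22090180611336976 mean [0.46   0.288  0.1551] zmax 0.17615356317658204 res 0.0016963560414524337
 centre on rim face [0.4715 0.2922 0.0979] top pt [0.4577 0.2953 0.1766] mad 0.0016358770355768548
 knob pts 135 [0.4972 0.2854 0.1104] [0.0196 0.037 ] 1.3699020428987063
 pan [ 0.6224 -0.2653  0.0861] z [0.0975 0.101  0.1056] 771 0.0016757146595997724
 prof [[-0.065, 24.0], [-0.061, 91.0], [-0.057, 31.0], [-0.009, 11.0], [-0.005, 111.0], [-0.001, 123.0], [0.003, 40.0], [0.055, 23.0], [0.059, 76.0], [0.063, 90.0]]
edge [[ 1.2432  0.1879 -0.6325]
 [ 1.2437  0.1891 -0.6658]
 [ 1.2271  0.1887 -0.6602]
 [ 0.9369  0.1634 -0.0003]
 [ 0.9248  0.163   0.006 ]] basket corners [array([0.6468, 0.3765, 0.0839]), array([0.5966, 0.1384, 0.0866]), array([0.2981, 0.2037, 0.0813]), array([0.3445, 0.4674, 0.0029])]
```

```bash
cat >> h.py <<'E'
np.set_printoptions(precision=3,suppress=True)
def plan(p,Rt):
    o=ctrl.get_obs();R0=R.from_rotvec(o["tool_rot"]);Rt=R.from_matrix(Rt) if not isinstance(Rt,R) else Rt
    rv=(R0.inv()*Rt).as_rotvec()/.1
    d0=R0.inv().apply(np.array(p)-o["tool_pos"])/.06; d1=Rt.inv().apply(np.array(p)-o["tool_pos"])/.06
    print("q",o["q"],"tcp",o["tool_pos"],"t",o["t"]);print("turn units",rv,"shift(before turn)",d0,"shift(after turn)",d1)
def frame(z,y):
    z=np.array(z,float);z/=np.linalg.norm(z);y=np.array(y,float);y-=z*(y@z);y/=np.linalg.norm(y);return np.c_[np.cross(y,z),y,z]
n=np.array([.968,-.217,.125]);n/=np.linalg.norm(n);u=np.cross([0,0,1],n);u/=np.linalg.norm(u);v=np.cross(n,u);C=np.array([.470,.293,.0947])
E
python3 - <<'E'
from h import *
print(R.from_rotvec(ctrl.get_obs()["tool_rot"]).as_matrix())
for s in(1,-1): plan(C+.15*v,frame(-v,s*n))
E
```

```text
[[-0.927  0.374  0.   ]
 [ 0.374  0.927  0.   ]
 [-0.     0.    -1.   ]]
q [ 1.068  0.053  1.613 -0.     1.476 -0.119] tcp [0.234 0.58  0.231] t 0.9
turn units [-1.039 -0.882 14.055] shift(before turn) [-5.127 -3.006 -0.204] shift(after turn) [-3.799  4.559  0.369]
q [ 1.068  0.053  1.613 -0.     1.476 -0.119] tcp [0.234 0.58  0.231] t 0.9
turn units [  0.922  -1.086 -17.316] shift(before turn) [-5.127 -3.006 -0.204] shift(after turn) [ 3.799 -4.559  0.369]
```

>>> jog_arm(
  commands=[0,0,-0.5,0,0,0,30,-0.85,-0.5,0,0,0,0,30,-0.85,-0.5,0,0,0,0,30,-0.85,-0.5,0,0,0,0,30,-0.85,-0.5,0,0,0,0,30,-0.85,-0.5,0,0,0,0,30,-0.85,-0.5,0,0,0,0,30],
)

```text
t: 1.78
tool_pos: [0.4513, 0.2964, 0.2616]
tool_rot: [0.599, 3.083, 0.001]
contact_force: [0.8, -0.2, -0.2]
opening: 0.0301
grip_force: 0.0
```

>>> jog_arm(
  commands=[0,0,0,-0.07,-0.06,0.94,30,0,0,0,-0.07,-0.06,0.94,30,0,0,0,-0.07,-0.06,0.94,30,0,0,0,-0.07,-0.06,0.94,30,0,0,0,-0.07,-0.06,0.94,30,0,0,0,-0.07,-0.06,0.94,30,0,0,0,-0.07,-0.06,0.94,30,0,0,0,-0.07,-0.06,0.94,30,0,0,0,-0.07,-0.06,0.94,30,0,0,0,-0.07,-0.06,0.94,30,0,0,0,-0.07,-0.06,0.94,30,0,0,0,-0.07,-0.06,0.94,30,0,0,0,-0.07,-0.06,0.94,30,0,0,0,-0.07,-0.06,0.94,30,0,0,0,-0.07,-0.06,0.94,30,0,0,0,0,0,0,30],
)

```text
t: 3.78
tool_pos: [0.4502, 0.2981, 0.2614]
tool_rot: [2.376, 1.896, 0.12]
contact_force: [-0.3, -0.4, -0.2]
opening: 0.0303
grip_force: 0.0
```

Run:
```python
from h import *
plan(C+.10*v,frame(-v,n))
d=eyes.get_image("wrist");save(d,"w1");P=cloud(d)
h=cv2.cvtColor(d["image"],cv2.COLOR_RGB2HSV)
red=((h[...,0]<5)|(h[...,0]>177))&(h[...,1]>170)
q=P[red];q=q[(q[:,2]>.12)&(abs((q-C)@n)<.03)]
s=(q-C)@n;r=(q-C)@v;w=(q-C)@u;print(len(q),"s",np.percentile(s,[2,25,50,75,98]),"rmax",np.percentile(r,99),"w",w.min(),w.max())
```

```text
q [ 0.49  -0.226  1.829 -0.084  1.444  0.721] tcp [0.45  0.298 0.261] t 3.775
turn units [ 0.017  0.007 -0.031] shift(before turn) [-0.011 -0.012  1.132] shift(after turn) [-0.012 -0.01   1.132]
1737 s [-0.005 -0.003 -0.001  0.001  0.003] rmax 0.07951534020848251 w -0.06218965075711467 0.07881302348505943
```

View pics/w1.png

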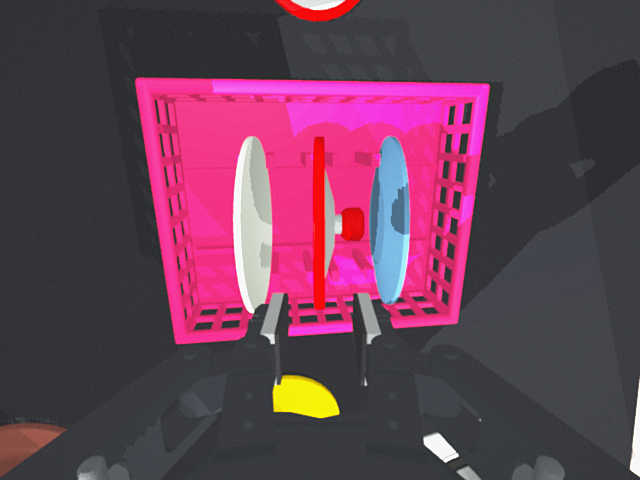

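The wrist view shows the red lid edge at (319,137..308), midway between the fingers, with both plates clear. The measurement agrees to within 1 mm, so I descend and grip the rim.

>>> jog_arm(
  commands=[0,0,0.4,0,0,0,30,0,0,0.4,0,0,0,30,0,0,0.4,0,0,0,30,0,0,0.4,0,0,0,30,0,0,0.32,0,0,0,30,0,0,0,0,0,0,30,0,0,0,0,0,0,20,0,0,0,0,0,0,10,0,0,0,0,0,0,4,0,0,0,0,0,0,0,0,0,0,0,0,0,0],
  newtons=60,
)

```text
t: 5.2
tool_pos: [0.4649, 0.2952, 0.1483]
tool_rot: [2.377, 1.894, 0.123]
contact_force: [-2.6, 0.4, 6.6]
opening: 0.0074
grip_force: 61.4
```

>>> jog_arm(
  commands=[0,0,-0.2,0,0,0,0,0,0,-0.4,0,0,0,0,0,0,-0.5,0,0,0,0,0,0,-0.5,0,0,0,0,0,0,-0.5,0,0,0,0,0,0,-0.5,0,0,0,0,0,0,-0.5,0,0,0,0,0,0,-0.4,0,0,0,0,0,0,0,0,0,0,0],
)

```text
t: 6.32
tool_pos: [0.4391, 0.301, 0.3574]
tool_rot: [2.376, 1.894, 0.126]
contact_force: [-0.2, -0.5, -4.0]
opening: 0.0077
grip_force: 60.1
```

Run:
```python
from h import *
d=eyes.get_image("scene");save(d,"s2");o=ctrl.get_obs();print(o["tool_pos"],o["q"],o["contact_force"],o["opening"])
# arm kinematics sanity: target 1 = toward placing spot, tool slope s downward pointing +x, knob up
for sl in (20,40):
    a=np.radians(sl);z=[np.cos(a),0,-np.sin(a)];y=[np.sin(a),0,np.cos(a)];plan([.52,.01,.3],frame(z,y))
```

```text
[0.439 0.301 0.355] [ 0.506 -0.271  1.713 -0.085  1.605  0.724] [-0.081 -0.523 -3.963] 0.00762008430365515
q [ 0.506 -0.271  1.713 -0.085  1.605  0.724] tcp [0.439 0.301 0.355] t 6.375
turn units [-10.894   1.479  -1.847] shift(before turn) [-4.42   2.266  1.221] shift(after turn) [-4.845 -0.403  1.59 ]
q [ 0.506 -0.271  1.713 -0.085  1.605  0.724] tcp [0.439 0.301 0.355] t 6.375
turn units [-7.419  1.105 -2.02 ] shift(before turn) [-4.42   2.266  1.221] shift(after turn) [-4.845  0.165  1.632]
```

View pics/s2.png

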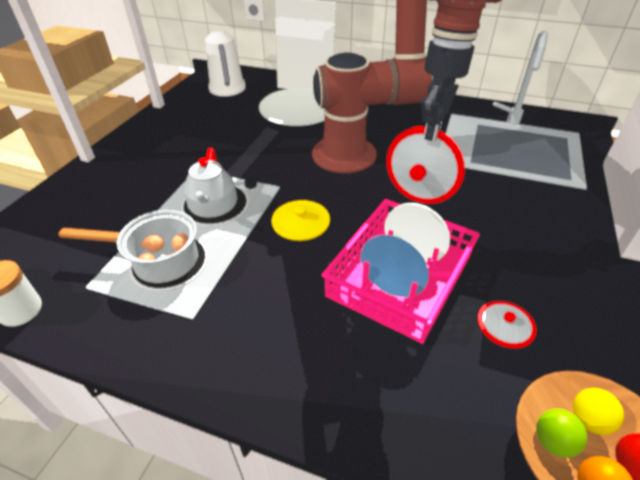

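```bash
cat >> h.py <<'E'
def sl(deg,az=60):
    a,b=np.radians(deg),np.radians(az);p=np.array([np.cos(b),np.sin(b),0]);e=np.array([0,0,1.]);return frame(np.cos(a)*p-np.sin(a)*e,np.sin(a)*p+np.cos(a)*e)
E
python3 - <<'E'
from h import *
plan([.62,.06,.42],sl(83))
A=R.from_matrix(sl(83))
for s in(20,30): print((A.inv()*R.from_matrix(sl(s))).as_rotvec()/.1)
E
```

```text
q [ 0.506 -0.271  1.713 -0.085  1.605  0.724] tcp [0.439 0.301 0.355] t 6.375
turn units [  0.046   1.585 -12.623] shift(before turn) [-3.236  3.947 -0.58 ] shift(after turn) [-4.624 -1.817 -1.309]
[-10.996   0.     -0.   ]
[-9.25 -0.    0.  ]
```

>>> jog_arm(
  commands=[-0.2,0.25,-0.07,0,0,0,0,-0.43,0.53,-0.07,0,0,0,0,-0.43,0.53,-0.07,0,0,0,0,-0.43,0.53,-0.07,0,0,0,0,-0.43,0.53,-0.07,0,0,0,0,-0.43,0.53,-0.07,0,0,0,0,-0.43,0.53,-0.07,0,0,0,0,-0.43,0.53,-0.07,0,0,0,0],
)

```text
t: 7.38
tool_pos: [0.6219, 0.0587, 0.4172]
tool_rot: [2.379, 1.894, 0.116]
contact_force: [-0.3, -0.6, -3.6]
opening: 0.0076
grip_force: 60.1
```

>>> jog_arm(
  commands=[0,0,0,0,0.1,-0.6,0,0,0,0,0,0.12,-0.86,0,0,0,0,0,0.12,-0.86,0,0,0,0,0,0.12,-0.86,0,0,0,0,0,0.12,-0.86,0,0,0,0,0,0.12,-0.86,0,0,0,0,0,0.12,-0.86,0,0,0,0,0,0.12,-0.86,0,0,0,0,0,0.12,-0.86,0,0,0,0,0,0.12,-0.86,0,0,0,0,0,0.12,-0.86,0,0,0,0,0,0.12,-0.86,0,0,0,0,0,0.12,-0.86,0,0,0,0,0,0.12,-0.86,0,0,0,0,0,0.12,-0.86,0,0,0,0,0,0,0,0],
)

```text
t: 9.38
tool_pos: [0.6213, 0.0599, 0.417]
tool_rot: [0.804, 3.007, 0.208]
contact_force: [0.5, 0.7, -3.6]
opening: 0.0078
grip_force: 60.1
```

>>> jog_arm(
  commands=[0,0,0,-0.6,0,0,0,0,0,0,-0.85,0,0,0,0,0,0,-0.85,0,0,0,0,0,0,-0.85,0,0,0,0,0,0,-0.85,0,0,0,0,0,0,-0.85,0,0,0,0,0,0,-0.85,0,0,0,0,0,0,-0.85,0,0,0,0,0,0,0,0,0,0],
)

```text
t: 10.5
tool_pos: [0.6206, 0.0598, 0.4161]
tool_rot: [0.717, 2.647, 1.107]
contact_force: [0.6, 1.0, -3.2]
opening: 0.0076
grip_force: 60.3
```

Run:
```python
from h import *
for s in (20,25,30): plan([.7,.06,.3],sl(s))
```

```text
q [-0.352 -0.2    1.684  0.777  1.522 -1.378] tcp [0.621 0.06  0.416] t 10.5
turn units [-4.338 -0.092 -0.124] shift(before turn) [-1.175 -0.891  1.822] shift(after turn) [-1.145 -1.59   1.287]
q [-0.352 -0.2    1.684  0.777  1.522 -1.378] tcp [0.621 0.06  0.416] t 10.5
turn units [-3.465 -0.097 -0.12 ] shift(before turn) [-1.175 -0.891  1.822] shift(after turn) [-1.145 -1.472  1.42 ]
q [-0.352 -0.2    1.684  0.777  1.522 -1.378] tcp [0.621 0.06  0.416] t 10.5
turn units [-2.593 -0.102 -0.115] shift(before turn) [-1.175 -0.891  1.822] shift(after turn) [-1.145 -1.343  1.543]
```

>>> jog_arm(
  commands=[0,0,0,-0.6,0,0,0,0,0,0,-0.75,-0.02,-0.02,0,0,0,0,-0.75,-0.02,-0.02,0,0,0,0,-0.75,-0.02,-0.02,0,0,0,0,-0.75,-0.02,-0.02,0,0,0,0,-0.7,-0.01,-0.04,0,0,0,0,0,0,0,0],
)

```text
t: 11.38
tool_pos: [0.6211, 0.0611, 0.4169]
tool_rot: [0.608, 2.28, 1.589]
contact_force: [0.7, 0.5, -3.5]
opening: 0.0075
grip_force: 60.4
```

Run:
```python
from h import *
plan([.745,.117,.2],sl(20));plan([.745,.117,.09],sl(20))
```

```text
q [-0.471 -0.209  1.856  1.222  1.497 -1.625] tcp [0.621 0.061 0.417] t 11.375
turn units [-0.04  -0.015  0.013] shift(before turn) [-1.324 -2.757  2.974] shift(after turn) [-1.323 -2.767  2.965]
q [-0.471 -0.209  1.856  1.222  1.497 -1.625] tcp [0.621 0.061 0.417] t 11.375
turn units [-0.04  -0.015  0.013] shift(before turn) [-1.323 -4.477  3.608] shift(after turn) [-1.323 -4.49   3.592]
```

>>> jog_arm(
  commands=[-0.1,-0.2,0.25,0,0,0,0,-0.2,-0.42,0.45,0,0,0,0,-0.2,-0.42,0.45,0,0,0,0,-0.2,-0.42,0.45,0,0,0,0,-0.2,-0.42,0.45,0,0,0,0,-0.2,-0.42,0.45,0,0,0,0,-0.2,-0.42,0.45,0,0,0,0,0,0,0,0,0,0,0],
)

```text
t: 12.38
tool_pos: [0.7437, 0.1197, 0.1997]
tool_rot: [0.609, 2.283, 1.593]
contact_force: [-0.7, 0.9, -2.8]
opening: 0.0074
grip_force: 60.5
```

Run:
```python
from h import *
plan([.745,.117,.09],sl(20))
d=eyes.get_image("scene");save(d,"s3");P=cloud(d)
m=(P[...,0]>.4)&(P[...,0]<.95)&(P[...,2]>.03)&(P[...,2]<.35)&(P[...,1]>-.25)&(P[...,1]<.3)
```

```text
q [-0.294  0.267  1.757  1.335  1.225 -1.939] tcp [0.744 0.12  0.2  ] t 12.375
turn units [-0.043 -0.052 -0.012] shift(before turn) [-0.047 -1.726  0.606] shift(after turn) [-0.041 -1.728  0.599]
```

View pics/s3.png

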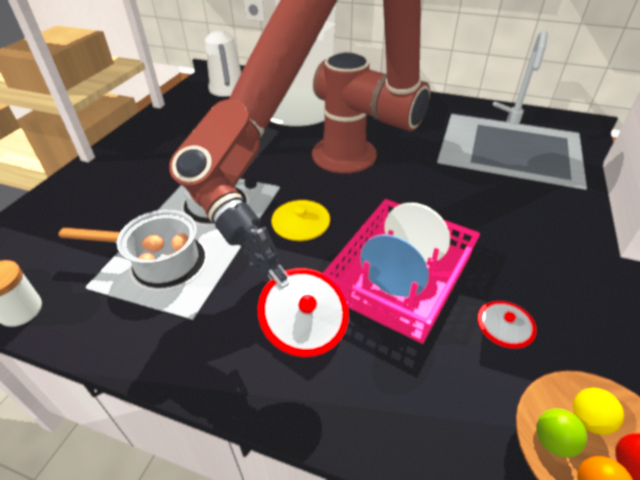

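Held lid is level-ish with its knob up, at (304,311). The wrist block at (200,170) hides the teapot, so I check its 3D clearance before lowering.

Run:
```python
from h import *
d=eyes.get_image("scene");P=cloud(d)
for px in [(190,165),(200,185),(195,205),(215,205),(240,195),(225,130),(240,235),(265,265)]: print(px,P[px[1],px[0]])
d2=eyes.get_image("top");P2=cloud(d2);h=cv2.cvtColor(d2["image"],cv2.COLOR_RGB2HSV)
m=(P2[...,2]>.17)&(P2[...,0]>.35)&(P2[...,1]<.1)
q=P2[m];
for x in np.arange(.35,.75,.05):
    k=q[(q[:,0]>x)&(q[:,0]<x+.05)]
    if len(k): print(round(x,2),"y",k[:,1].min(),k[:,1].max(),"ztop",np.percentile(k[:,2],[5,50,95]))
```

```text
(190, 165) [ 0.652 -0.097  0.35 ]
(200, 185) [ 0.657 -0.082  0.312]
(195, 205) [ 0.455 -0.278  0.058]
(215, 205) [ 0.682 -0.04   0.294]
(240, 195) [ 0.631 -0.016  0.286]
(225, 130) [ 0.566 -0.067  0.381]
(240, 235) [0.7   0.015 0.253]
(265, 265) [0.737 0.08  0.233]
0.35 y -0.09004208713156021 0.023234129333523132 ztop [0.473 0.506 0.53 ]
0.4 y -0.10558689715521351 0.007783786596712194 ztop [0.433 0.466 0.49 ]
0.45 y -0.11383723798276181 -0.008703930384657152 ztop [0.393 0.424 0.449]
0.5 y -0.14178831947721982 -0.028250950262011035 ztop [0.374 0.403 0.415]
0.55 y -0.1554120110075104 -0.037832021899390986 ztop [0.365 0.381 0.393]
0.6 y -0.14524026644652577 0.03127679099067972 ztop [0.271 0.353 0.368]
0.65 y -0.14289377892217714 0.07849358884768003 ztop [0.229 0.291 0.348]
0.7 y -0.02165903874165974 0.09894554684028772 ztop [0.211 0.27  0.294]
```

>>> jog_arm(
  commands=[-0.25,0,0.45,0,0,0,0,0,-0.3,0.11,0,0,0,0,0,-0.4,0.15,0,0,0,0,0,-0.4,0.15,0,0,0,0,0,-0.4,0.15,0,0,0,0,0,-0.2,0.08,0,0,0,0,0,0,0,0,0,0,0],
)

```text
t: 13.4
tool_pos: [0.7706, 0.1331, 0.0863]
tool_rot: [0.606, 2.276, 1.592]
contact_force: [-0.3, -0.2, -3.1]
opening: 0.0073
grip_force: 60.5
```

Run:
```python
from h import *
plan([.745,.147,.05],sl(20))
d=eyes.get_image("scene");P=cloud(d);h=cv2.cvtColor(d["image"],cv2.COLOR_RGB2HSV)
red=((h[...,0]<5)|(h[...,0]>177))&(h[...,1]>170)&(P[...,0]>.66)&(P[...,1]<.3)&(P[...,1]>.06)
q=P[red];p=np.array([.5,.866]);s=q[:,:2]@p
i=np.argsort(s);print(len(q),"far end",q[i[-15:]].mean(0),"near",q[i[:15]].mean(0),"zmin",np.percentile(q[:,2],[1,5,50,99]))
d=eyes.get_image("top");P2=cloud(d)
m=(P2[...,2]>.13)&(P2[...,0]>.5)&(P2[...,0]<.75)&(P2[...,1]<.1)&(P2[...,1]>-.2);print("arm ymin",np.percentile(P2[m][:,1],1),P2[m][:,2].max())
save(d,"t4")
```

```text
q [-0.262  0.491  1.699  1.419  1.164 -2.115] tcp [0.771 0.133 0.086] t 13.4
turn units [-0.006 -0.012  0.028] shift(before turn) [ 0.486 -0.572  0.196] shift(after turn) [ 0.485 -0.573  0.195]
1797 far end [0.839 0.24  0.043] near [ 0.709  0.078 -0.001] zmin [-0.002 -0.001  0.063  0.108]
arm ymin -0.12703932530841938 0.3666357432172298
```

>>> jog_arm(
  commands=[0,-0.2,0.07,0,0,0,0,0,-0.2,0.07,0,0,0,0,0,-0.1,0.036,0,0,0,0,0,0,0,0,0,0,0,0,0,0,0,0,0,0],
)

```text
t: 14.12
tool_pos: [0.7713, 0.1329, 0.0555]
tool_rot: [0.604, 2.275, 1.592]
contact_force: [0.6, -0.2, -3.0]
opening: 0.0079
grip_force: 60.5
```

>>> jog_arm(
  commands=[0,-0.03,0.01,0,0,0,0,0,-0.03,0.01,0,0,0,0,0,0,0,0,0,0,0],
)

```text
t: 14.5
tool_pos: [0.7712, 0.1328, 0.0516]
tool_rot: [0.604, 2.275, 1.592]
contact_force: [0.6, -0.9, -2.5]
opening: 0.0078
grip_force: 60.4
```

>>> jog_arm(
  commands=[0,-0.03,0.01,0,0,0,0,0,0,0,0,0,0,0],
)

```text
t: 14.75
tool_pos: [0.7714, 0.1327, 0.0504]
tool_rot: [0.603, 2.274, 1.593]
contact_force: [-0.6, -0.6, 0.9]
opening: 0.0078
grip_force: 60.8
```

The foot of the lid is touching. With the lid gripped this deep I can't let the near edge down to the table gently. So I'll stand the lid steeply on its edge, shift the grip outward, then tilt it down again.

>>> jog_arm(
  commands=[0,0.3,-0.1,0,0,0,0,0,0.45,-0.16,0,0,0,0,0,0.45,-0.16,0,0,0,0,0,0.45,-0.16,0,0,0,0,0,0.45,-0.16,0,0,0,0,0,0,0,0.5,0,0,0,0,0,0,0.85,0,0,0,0,0,0,0.85,0,0,0,0,0,0,0.85,0,0,0,0,0,0,0.85,0,0,0,0,0,0,0.85,0,0,0,0,0,0,0.85,0,0,0,0,0,0,0.85,0,0,0,0,0,0,0.85,0,0,0,0,0,0,0.85,0,0,0,0,0,0,0.85,0,0,0,0,0,0,0.6,0,0,0,0,0,0,0,0,0,0],
)

```text
t: 17.0
tool_pos: [0.7712, 0.1356, 0.1844]
tool_rot: [0.782, 2.944, 0.388]
contact_force: [0.6, 0.7, -1.8]
opening: 0.0076
grip_force: 60.1
```

Run:
```python
from h import *
plan([.77,.13,.135],sl(75))
```

```text
q [-0.002  0.347  1.372  0.235  1.294 -1.103] tcp [0.771 0.136 0.184] t 17.0
turn units [0.011 0.027 0.044] shift(before turn) [-0.025 -0.302  0.771] shift(after turn) [-0.029 -0.301  0.771]
```

>>> jog_arm(
  commands=[0,-0.09,0.33,0,0,0,0,0,-0.09,0.33,0,0,0,0,0,-0.02,0.08,0,0,0,0,0,0,0,0,0,0,0,0,-0.01,0.03,0,0,0,0,0,-0.01,0.03,0,0,0,0,0,0,0,0,0,0,0],
)

```text
t: 17.88
tool_pos: [0.7714, 0.1339, 0.1335]
tool_rot: [0.784, 2.944, 0.386]
contact_force: [-0.5, 0.3, -2.9]
opening: 0.0073
grip_force: 60.1
```

>>> jog_arm(
  commands=[0,-0.01,0.02,0,0,0,0,0,0,0,0,0,0,0],
)

```text
t: 18.12
tool_pos: [0.7714, 0.1336, 0.1323]
tool_rot: [0.784, 2.943, 0.386]
contact_force: [0.0, -0.5, -2.1]
opening: 0.0078
grip_force: 60.3
```

>>> jog_arm(
  commands=[0,-0.01,0.02,0,0,0,0,0,0,0,0,0,0,0],
)

```text
t: 18.38
tool_pos: [0.7715, 0.1334, 0.132]
tool_rot: [0.784, 2.943, 0.387]
contact_force: [-0.7, -0.8, 1.1]
opening: 0.0082
grip_force: 60.9
```

>>> jog_arm(
  commands=[0,0,0,0,0,0,10,0,0,0,0,0,0,12,0,0.02,-0.08,0,0,0,12,0,0,-0.09,0,0,0,12,0,0,-0.09,0,0,0,12,0,0,0,0,0,0,12,0,0,0,0,0,0,8,0,0,0,0,0,0,0,0,0,0,0,0,0,0],
  newtons=100,
)

```text
t: 19.5
tool_pos: [0.7701, 0.1308, 0.1471]
tool_rot: [0.784, 2.942, 0.386]
contact_force: [-0.5, -1.3, 5.0]
opening: 0.0051
grip_force: 100.3
```

Run:
```python
from h import *
plan([.771,.133,.147],sl(75))
d=eyes.get_image("scene");P=cloud(d);save(d,"s5");h=cv2.cvtColor(d["image"],cv2.COLOR_RGB2HSV)
o=ctrl.get_obs();T=R.from_rotvec(o["tool_rot"])
red=((h[...,0]<5)|(h[...,0]>177))&(h[...,1]>170)&(P[...,0]>.66)&(P[...,1]<.3)&(P[...,1]>-.02)&(P[...,2]<.2)&(P[...,2]>.004)
q=T.inv().apply(P[red]-o["tool_pos"]);k=abs(q[:,1])<.012;print(k.sum(),"tool coords of rim: x",np.percentile(q[k][:,0],[1,99]),"y",np.percentile(q[k][:,1],[5,50,95]),"z",np.percentile(q[k][:,2],[1,99]))
kn=q[(q[:,1]>.02)&(q[:,1]<.06)];print("knob",np.median(kn,0),len(kn))
```

```text
q [-0.008  0.372  1.405  0.239  1.239 -1.121] tcp [0.77  0.131 0.147] t 19.5
turn units [0.005 0.041 0.034] shift(before turn) [0.005 0.037 0.012] shift(after turn) [0.005 0.037 0.012]
1023 tool coords of rim: x [-0.08   0.075] y [-0.002  0.004  0.005] z [-0.007  0.147]
knob [-0.004  0.039  0.063] 209
```

>>> jog_arm(
  commands=[0,0.04,-0.15,0,0,0,0,0,0.09,-0.32,0,0,0,0,0,0.09,-0.32,0,0,0,0,0,0.09,-0.32,0,0,0,0,0,0,0,-0.4,0,0,0,0,0,0,-0.7,0,0,0,0,0,0,-0.84,0,0,0,0,0,0,-0.84,0,0,0,0,0,0,-0.84,0,0,0,0,0,0,-0.84,0,0,0,0,0,0,-0.84,0,0,0,0,0,0,-0.84,0,0,0,0,0,0,-0.84,0,0,0,0,0,0,-0.84,0,0,0,0,0,0,-0.84,0,0,0,0,0,0,-0.6,0,0,0,0,0,0,-0.4,0,0,0,0,0,0,0,0,0,0],
)

```text
t: 21.8
tool_pos: [0.7697, 0.1313, 0.215]
tool_rot: [0.602, 2.272, 1.596]
contact_force: [0.2, -0.5, -3.6]
opening: 0.0051
grip_force: 99.5
```

Run:
```python
from h import *
plan([.77,.13,.07],sl(20))
d=eyes.get_image("scene");P=cloud(d);save(d,"s6");h=cv2.cvtColor(d["image"],cv2.COLOR_RGB2HSV)
o=ctrl.get_obs();T=R.from_rotvec(o["tool_rot"])
red=((h[...,0]<5)|(h[...,0]>177))&(h[...,1]>170)&(P[...,0]>.66)&(P[...,1]<.35)&(P[...,1]>-.02)&(P[...,2]<.3)&(P[...,2]>.03)
q=T.inv().apply(P[red]-o["tool_pos"]);q=q[abs(q[:,1])<.03]
for a in np.arange(-.02,.16,.03):
    k=q[(q[:,2]>a)&(q[:,2]<a+.03)]
    if len(k): print(round(a,3),len(k),np.median(k,0),k[:,2].min(),k[:,2].max())
```

```text
q [-0.265  0.295  1.697  1.343  1.206 -1.909] tcp [0.77  0.131 0.215] t 21.8
turn units [ 0.039 -0.009  0.047] shift(before turn) [-0.005 -2.28   0.802] shift(after turn) [-0.015 -2.276  0.811]
-0.02 195 [-0.015  0.003  0.003] -0.006628646782981118 0.009952078352072171
0.01 258 [-0.05   0.002  0.023] 0.010034657370797492 0.03988370600202997
0.04 204 [-0.071  0.001  0.055] 0.04008123064197948 0.06976215031131967
0.07 242 [-0.071 -0.     0.086] 0.07006674430795194 0.0999865267465496
0.1 317 [-0.052 -0.001  0.117] 0.100276849460683 0.12994049094714263
0.13 411 [-0.006 -0.002  0.141] 0.13000334455486182 0.15140641423718373
```

>>> jog_arm(
  commands=[0,-0.2,0.07,0,0,0,0,0,-0.4,0.145,0,0,0,0,0,-0.4,0.145,0,0,0,0,0,-0.4,0.145,0,0,0,0,0,-0.4,0.145,0,0,0,0,0,-0.3,0.11,0,0,0,0,0,-0.1,0.04,0,0,0,0,0,0,0,0,0,0,0],
)

```text
t: 22.85
tool_pos: [0.7707, 0.1322, 0.0748]
tool_rot: [0.602, 2.27, 1.598]
contact_force: [-0.0, -0.2, -3.1]
opening: 0.0054
grip_force: 99.5
```

>>> jog_arm(
  commands=[0,-0.04,0.015,0,0,0,0,0,-0.04,0.015,0,0,0,0,0,0,0,0,0,0,0],
)

```text
t: 23.22
tool_pos: [0.7707, 0.1321, 0.0699]
tool_rot: [0.602, 2.27, 1.598]
contact_force: [-0.3, 1.1, -2.7]
opening: 0.005
grip_force: 99.5
```

>>> jog_arm(
  commands=[0,-0.03,0.01,0,0,0,0,0,0,0,0,0,0,0],
)

```text
t: 23.48
tool_pos: [0.7705, 0.1321, 0.0676]
tool_rot: [0.603, 2.271, 1.598]
contact_force: [-0.0, 0.1, -3.3]
opening: 0.0054
grip_force: 99.5
```

>>> jog_arm(
  commands=[0,-0.03,0.01,0,0,0,0,0,0,0,0,0,0,0],
)

```text
t: 23.72
tool_pos: [0.7705, 0.1321, 0.0656]
tool_rot: [0.603, 2.271, 1.598]
contact_force: [0.5, -0.6, -3.5]
opening: 0.0055
grip_force: 99.5
```

>>> jog_arm(
  commands=[0,-0.03,0.01,0,0,0,0,0,-0.03,0.01,0,0,0,0,0,0,0,0,0,0,0],
)

```text
t: 24.1
tool_pos: [0.7704, 0.1321, 0.0617]
tool_rot: [0.603, 2.271, 1.598]
contact_force: [-0.6, 0.1, -4.0]
opening: 0.0051
grip_force: 99.5
```

>>> jog_arm(
  commands=[0,-0.03,0.01,0,0,0,0,0,0,0,0,0,0,0],
)

```text
t: 24.35
tool_pos: [0.7705, 0.1319, 0.0601]
tool_rot: [0.603, 2.27, 1.598]
contact_force: [-0.3, 0.0, -2.7]
opening: 0.0055
grip_force: 99.6
```

>>> jog_arm(
  commands=[0,-0.03,0.01,0,0,0,0,0,0,0,0,0,0,0],
)

```text
t: 24.6
tool_pos: [0.7706, 0.1319, 0.0584]
tool_rot: [0.602, 2.27, 1.598]
contact_force: [-0.6, -1.2, -2.1]
opening: 0.0055
grip_force: 99.7
```

>>> jog_arm(
  commands=[0,-0.03,0.01,0,0,0,0,0,0,0,0,0,0,7,0,0,0,0,0,0,8,0,0.017,0,0,0,0,10,0,0.017,0,0,0,0,12,0,0.017,0,0,0,0,14,0,0.017,0,0,0,0,16,0,0.017,0,0,0,0,18,0,0.017,0,0,0,0,20,0,0,0,0,0,0,20],
  newtons=30,
)

```text
t: 25.85
tool_pos: [0.7716, 0.1337, 0.0623]
tool_rot: [0.602, 2.27, 1.598]
contact_force: [-0.2, 0.6, -2.0]
opening: 0.0204
grip_force: 0.7
```

```bash
cat > lidpos.py <<'E'
from h import *
def look(name=None):
    d=eyes.get_image("scene");P=cloud(d)
    if name: save(d,name)
    h=cv2.cvtColor(d["image"],cv2.COLOR_RGB2HSV);o=ctrl.get_obs();T=R.from_rotvec(o["tool_rot"])
    red=((h[...,0]<5)|(h[...,0]>177))&(h[...,1]>170)&(P[...,0]>.64)&(P[...,1]<.4)&(P[...,1]>-.02)&(P[...,2]<.15)&(P[...,2]>.003)
    q=P[red];best=None;rng=np.random.default_rng(0)
    for i in range(400):
        a=q[rng.choice(len(q),3,0)];m=np.cross(a[1]-a[0],a[2]-a[0])
        if np.linalg.norm(m)<1e-4: continue
        m/=np.linalg.norm(m);k=abs((q-a[0])@m)<.003
        if best is None or k.sum()>best.sum(): best=k
    w=q[best];c=w.mean(0);m=np.linalg.svd(w-c)[2][2];m*=np.sign(m[2])
    s=w[:,:2]@[.5,.866]
    kn=q[((q-c)@m>.022)&((q-c)@m<.045)]
    print("n",m,"slope deg",np.degrees(np.arccos(m[2])),"near",w[np.argsort(s)[:20]].mean(0),"far",w[np.argsort(s)[-20:]].mean(0),"knob",np.median(kn,0),len(kn))
    print("TCP",o["tool_pos"],"near edge in tool",T.inv().apply(w[np.argsort(s)[:20]].mean(0)-o["tool_pos"]),"F",o["contact_force"],"op",o["opening"])
E
python3 -c "
from lidpos import *;look('s7')"
```

```text
n [0.173 0.301 0.938] slope deg 20.298392170732093 near [0.777 0.125 0.062] far [0.843 0.254 0.009] knob [0.815 0.201 0.07 ] 188
TCP [0.772 0.134 0.062] near edge in tool [-0.009 -0.002 -0.005] F [ 0.333  0.105 -1.96 ] op 0.019677447885604434
```

View pics/s7.png

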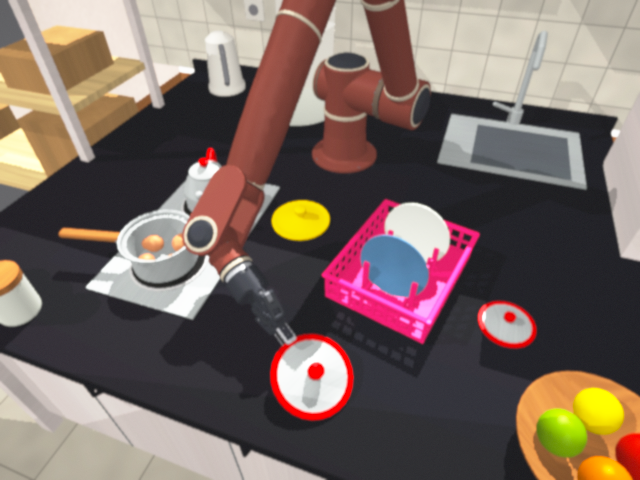

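The lid rests with its foot on the table and its near edge on the lower finger, at (312,376). Now I open the fingers further, raising the tool as they part, then pitch steeper while lowering.

>>> jog_arm(
  commands=[0,0.017,0,0,0,0,22,0,0.017,0,0,0,0,24,0,0.017,0,0,0,0,26,0,0.017,0,0,0,0,28,0,0.017,0,0,0,0,30,0,0.017,0,0,0,0,32,0,0.017,0,0,0,0,34,0,0.017,0,0,0,0,36,0,0.017,0,0,0,0,38,0,0.017,0,0,0,0,40,0,-0.085,0.024,0.65,0,0,40,0,-0.084,0.03,0.65,0,0,40,0,-0.081,0.035,0.65,0,0,40,0,-0.079,0.04,0.65,0,0,40,0,0,0,0,0,0,40],
)

```text
t: 27.78
tool_pos: [0.7731, 0.1357, 0.0518]
tool_rot: [0.661, 2.497, 1.311]
contact_force: [-0.1, 0.6, -1.6]
opening: 0.04
grip_force: 0.7
```

```bash
python3 -c "
from lidpos import *;look('s8')"
```

```text
n [0.125 0.219 0.968] slope deg 14.599303574877682 near [0.779 0.118 0.048] far [0.842 0.254 0.009] knob [0.812 0.196 0.064] 189
TCP [0.773 0.136 0.051] near edge in tool [-0.014 -0.01  -0.008] F [ 0.53   0.501 -2.529] op 0.0398753381295565
```

>>> jog_arm(
  commands=[0,-0.063,0.038,0.525,0,0,40,0,-0.061,0.041,0.525,0,0,40,0,-0.059,0.044,0.525,0,0,40,0,-0.056,0.047,0.525,0,0,40,0,-0.054,0.05,0.525,0,0,40,0,0,0,0,0,0,40],
)

```text
t: 28.58
tool_pos: [0.7718, 0.1345, 0.0285]
tool_rot: [0.716, 2.696, 0.992]
contact_force: [-0.8, -0.1, -1.0]
opening: 0.0397
grip_force: 0.6
```

```bash
python3 -c "
from lidpos import *;look('s9')"
```

```text
n [0.068 0.115 0.991] slope deg 7.687719694209206 near [0.777 0.114 0.029] far [0.843 0.253 0.007] knob [0.809 0.191 0.055] 196
TCP [0.772 0.134 0.028] near edge in tool [-0.015 -0.011 -0.01 ] F [-0.51  -0.085 -1.987] op 0.039816173738623846
```

>>> jog_arm(
  commands=[0,-0.031,0.013,0.436,0,0,40,0,-0.03,0.015,0.436,0,0,40,0,-0.03,0.016,0.436,0,0,40,0,-0.029,0.017,0.436,0,0,40,0,0,0,0,0,0,40],
)

```text
t: 29.25
tool_pos: [0.7705, 0.1313, 0.0219]
tool_rot: [0.746, 2.806, 0.764]
contact_force: [-0.2, -0.1, 0.1]
opening: 0.0398
grip_force: 0.0
```

>>> jog_arm(
  commands=[0,-0.017,0.021,0.436,0,0,40,0,-0.016,0.022,0.436,0,0,40,0,-0.015,0.022,0.436,0,0,40,0,0,0,0,0,0,40],
)

```text
t: 29.75
tool_pos: [0.7699, 0.1307, 0.0167]
tool_rot: [0.766, 2.879, 0.585]
contact_force: [0.1, -0.0, 0.5]
opening: 0.0398
grip_force: 0.0
```

```bash
python3 -c "
from lidpos import *;look('s10')"
```

```text
n [ 0.002 -0.001  1.   ] slope deg 0.12624732320803692 near [0.772 0.114 0.009] far [0.842 0.253 0.008] knob [0.806 0.186 0.045] 194
TCP [0.77  0.13  0.016] near edge in tool [-0.01  -0.015  0.002] F [-0.321  0.397  0.564] op 0.039635900788430094
```

The lid lies flat with its knob up and its foot hasn't moved. Retreating now.

>>> jog_arm(
  commands=[0,0,-0.15,0,0,0,40,0,0,-0.4,0,0,0,40,0,0,-0.6,0,0,0,40,0,0,-0.6,0,0,0,45,0,0,-0.6,0,0,0,50,0,0,0,0,0,0,50],
)

```text
t: 30.55
tool_pos: [0.7441, 0.0816, 0.1517]
tool_rot: [0.765, 2.871, 0.583]
contact_force: [-0.1, 0.6, -0.3]
opening: 0.05
grip_force: 0.0
```

Run:
```python
from lidpos import *
look()
ks=[]
for c in("scene","top"):
    d=eyes.get_image(c);P=cloud(d);h=cv2.cvtColor(d["image"],cv2.COLOR_RGB2HSV)
    b=((h[...,0]<5)|(h[...,0]>177))&(h[...,1]>150)&(abs(P[...,0]-.806)<.1)&(abs(P[...,1]-.185)<.1)
    k=P[b&(P[...,2]>.041)];r=P[b&(P[...,2]<.02)&(P[...,2]>.006)]
    from scipy.optimize import least_squares
    f=least_squares(lambda p:np.hypot(r[:,0]-p[0],r[:,1]-p[1])-.0765,[.806,.186],loss="soft_l1",f_scale=.002).x
    print(c,"knob top",k.mean(0),len(k),(k.min(0)+k.max(0))/2,"rim c",f,"rim z",np.median(r[:,2]));ks.append(k.mean(0))
z=[0,0,-1]
plan([.806,.186,.12],frame(z,[.5,.866,0]))
d=eyes.get_image("wrist");save(d,"w11")
```

```text
n [0.002 0.002 1.   ] slope deg 0.13714123500899242 near [0.765 0.118 0.008] far [0.842 0.254 0.007] knob [0.807 0.187 0.045] 173
TCP [0.743 0.082 0.149] near edge in tool [-0.    -0.017  0.146] F [-0.164 -0.468 -1.184] op 0.05011355484810428
scene knob top [0.805 0.186 0.045] 166 [0.805 0.186 0.045] rim c [0.802 0.185] rim z 0.00875410115105335
top knob top [0.797 0.185 0.048] 138 [0.779 0.156 0.125] rim c [0.799 0.186] rim z 0.009308776802631535
q [-0.124  0.277  1.548  0.397  1.183 -1.301] tcp [0.741 0.083 0.145] t 30.7
turn units [3.992 0.013 0.026] shift(before turn) [-0.08   1.705  1.171] shift(after turn) [-0.076  2.026  0.417]
```

View pics/w11.png

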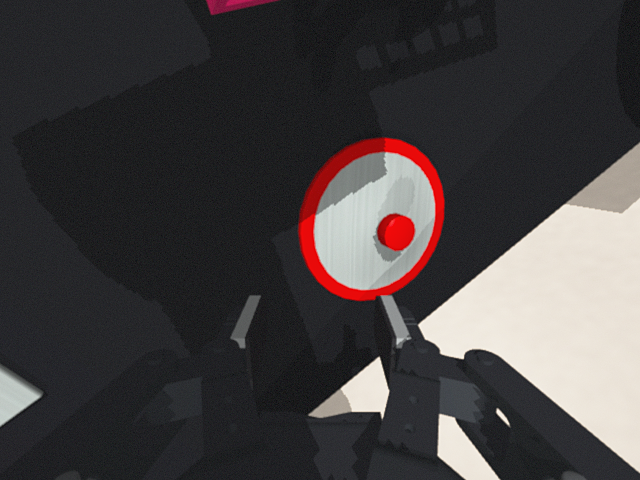

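>>> jog_arm(
  commands=[0,0,0,0.6,0,0,60,0,0,0,0.85,0,0,60,0,0,0,0.85,0,0,60,0,0,0,0.85,0,0,60,0,0,0,0.84,0,0,60,-0.02,0.5,0.1,0,0,0,60,0,0.6,0.1,0,0,0,60,0,0.6,0.1,0,0,0,60,0,0.3,0.1,0,0,0,60,0,0,0,0,0,0,60],
)

```text
t: 32.0
tool_pos: [0.802, 0.1873, 0.1197]
tool_rot: [0.807, 3.036, -0.003]
contact_force: [0.2, 0.9, 0.4]
opening: 0.0601
grip_force: 0.0
```

Run:
```python
from h import *
from scipy.optimize import least_squares
d=eyes.get_image("wrist");P=cloud(d);h=cv2.cvtColor(d["image"],cv2.COLOR_RGB2HSV)
b=((h[...,0]<5)|(h[...,0]>177))&(h[...,1]>150)&(abs(P[...,0]-.806)<.1)&(abs(P[...,1]-.185)<.1)
k=P[b&(P[...,2]>.042)&(P[...,2]<.06)];r=P[b&(P[...,2]<.016)&(P[...,2]>.006)]
f=least_squares(lambda p:np.hypot(r[:,0]-p[0],r[:,1]-p[1])-.0765,[.806,.186],loss="soft_l1",f_scale=.002).x
print("knob",(k.min(0)+k.max(0))/2,k.mean(0),len(k),"rim",f,np.median(r[:,2]))
plan([*f,.025],frame([0,0,-1],[.5,.866,0]))
```

```text
knob [0.801 0.186 0.045] [0.8   0.187 0.046] 1487 rim [0.802 0.186] 0.009110297294729341
q [ 0.139  0.581  1.154 -0.002  1.406 -0.911] tcp [0.802 0.186 0.121] t 32.05
turn units [-0.012  0.018  0.029] shift(before turn) [ 0.003 -0.01   1.596] shift(after turn) [ 0.    -0.011  1.596]
```

>>> jog_arm(
  commands=[0,0,0.4,0,0,0,60,0,0,0.5,0,0,0,60,0,0,0.4,0,0,0,60,0,0,0.3,0,0,0,55,0,0,0,0,0,0,45,0,0,0,0,0,0,36,0,0,0,0,0,0,25,0,0,0,0,0,0,20,0,0,0,0,0,0,20],
  newtons=50,
)

```text
t: 33.17
tool_pos: [0.8044, 0.1865, 0.0284]
tool_rot: [0.808, 3.029, 0.001]
contact_force: [-0.1, -0.8, 3.5]
opening: 0.03
grip_force: 50.1
```

>>> jog_arm(
  commands=[0,0,-0.1,0,0,0,20,0,0,-0.3,0,0,0,20,0,0,-0.6,0,0,0,20,0,0,-0.6,0,0,0,20,0,0,-0.6,0,0,0,20,0,0,-0.6,0,0,0,20,0,0,-0.3,0,0,0,20],
)

```text
t: 34.05
tool_pos: [0.8035, 0.1868, 0.2166]
tool_rot: [0.807, 3.028, 0.003]
contact_force: [0.6, 0.3, -2.9]
opening: 0.0297
grip_force: 49.9
```

Run:
```python
from h import *
plan([.6243,-.2652,.21],frame([0,0,-1],[.5,.866,0]))
```

```text
q [ 0.139  0.521  1.076 -0.001  1.537 -0.911] tcp [0.803 0.187 0.217] t 34.05
turn units [0.037 0.071 0.025] shift(before turn) [-1.16  -8.02   0.089] shift(after turn) [-1.18  -8.017  0.111]
```

>>> jog_arm(
  commands=[-0.04,-0.3,0,0,0,0,20,-0.1,-0.66,0,0,0,0,20,-0.1,-0.7,0,0,0,0,20,-0.1,-0.7,0,0,0,0,20,-0.1,-0.7,0,0,0,0,20,-0.1,-0.7,0,0,0,0,20,-0.1,-0.7,0,0,0,0,20,-0.1,-0.7,0,0,0,0,20,-0.1,-0.7,0,0,0,0,20,-0.1,-0.7,0,0,0,0,20,-0.1,-0.7,0,0,0,0,20,-0.1,-0.5,0,0,0,0,20,-0.04,-0.26,0,0,0,0,20,0,0,0,0,0,0,20,0,0,0.3,0,0,0,20,0,0,0.3,0,0,0,20,0,0,0,0,0,0,20],
)

```text
t: 36.17
tool_pos: [0.623, -0.2641, 0.1721]
tool_rot: [-0.807, -3.033, -0.003]
contact_force: [0.0, -0.5, -3.0]
opening: 0.0301
grip_force: 50.0
```

```bash
cat > fit.py <<'E'
from h import *
from scipy.optimize import least_squares
def fit(names=("scene","top")):
    for c in names:
        d=eyes.get_image(c);P=cloud(d);h=cv2.cvtColor(d["image"],cv2.COLOR_RGB2HSV);save(d,"fit_"+c)
        zt=ctrl.get_obs()["tool_pos"][2]-.0284
        b=((h[...,0]<5)|(h[...,0]>177))&(h[...,1]>150)&(abs(P[...,0]-.624)<.1)&(abs(P[...,1]+.265)<.1)&(abs(P[...,2]-zt-.006)<.012)
        r=P[b];r=r[np.hypot(r[:,0]-.624,r[:,1]+.265)>.05]
        g=lambda q,R0:least_squares(lambda p:np.hypot(q[:,0]-p[0],q[:,1]-p[1])-R0,[.624,-.265],loss="soft_l1",f_scale=.002)
        A=np.c_[r[:,:2],np.ones(len(r))];pl=np.linalg.lstsq(A,r[:,2],rcond=None)[0]
        print(c,"lid",g(r,.0765).x,len(r),"z",np.median(r[:,2]),"tilt",pl[:2],end=" ")
        q=P[(abs(P[...,2]-.101)<.006)&(h[...,1]<90)&(abs(np.hypot(P[...,0]-.624,P[...,1]+.265)-.087)<.012)]
        f=g(q,.0863);print("pan",f.x,len(q),np.median(q[:,2]))
    o=ctrl.get_obs();print("TCP",o["tool_pos"],"F",o["contact_force"],"t",o["t"],"axes z",R.from_rotvec(o["tool_rot"]).as_matrix()[:,2])
E
python3 -c "
from fit import *;fit()
plan([.6243,-.2652,.15],frame([0,0,-1],[.5,.866,0]))"
```

```text
scene lid [ 0.623 -0.263] 620 z 0.15168018340102507 tilt [-0.014 -0.001] pan [ 0.626 -0.265] 312 0.10098160373961895
top lid [ 0.62  -0.265] 615 z 0.1534050369220603 tilt [-0.001  0.003] pan [ 0.623 -0.266] 300 0.10096862027326414
TCP [ 0.624 -0.265  0.175] F [-0.352  0.227 -2.711] t 36.275 axes z [ 0.002 -0.    -1.   ]
q [-0.512  0.212  1.533  0.001  1.394 -1.562] tcp [ 0.624 -0.265  0.175] t 36.275
turn units [0.008 0.021 0.032] shift(before turn) [0.004 0.    0.423] shift(after turn) [0.003 0.001 0.423]
```

View pics/fit_scene.png

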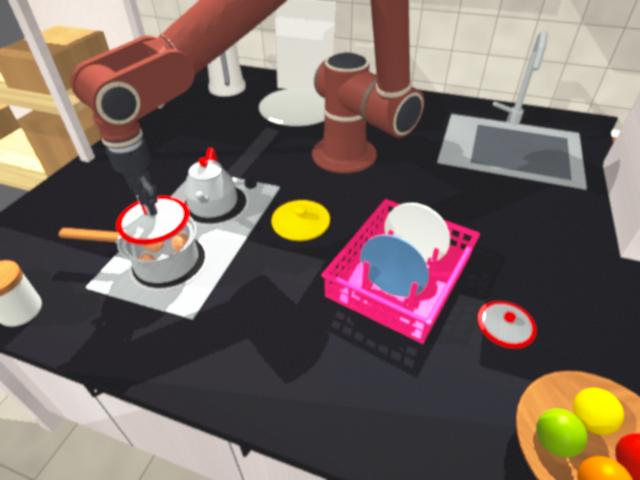

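The lid hangs level over the pan at (153,220), about 3 mm short in x. I correct that, lower to just above the mouth and check again.

>>> jog_arm(
  commands=[-0.05,0,0,0,0,0,20,0,0,0.3,0,0,0,20,0,0,0.3,0,0,0,20,0,0,0,0,0,0,20],
)

```text
t: 36.78
tool_pos: [0.6253, -0.2665, 0.1363]
tool_rot: [-0.809, -3.033, -0.002]
contact_force: [-0.1, 0.2, -3.8]
opening: 0.0301
grip_force: 50.0
```

```bash
python3 -c "
from fit import *;fit()"
```

```text
scene lid [ 0.625 -0.265] 585 z 0.11584364184239582 tilt [-0.015 -0.001] pan [ 0.626 -0.265] 301 0.10122751967801391
top lid [ 0.623 -0.267] 571 z 0.11760791229183964 tilt [-0.003  0.003] pan [ 0.623 -0.266] 350 0.10104575082231171
TCP [ 0.627 -0.267  0.139] F [-0.158 -0.915 -3.24 ] t 36.875 axes z [ 0.002 -0.    -1.   ]
```

>>> jog_arm(
  commands=[0,0,0.05,0,0,0,20,0,0,0.05,0,0,0,20,0,0,0.05,0,0,0,20,0,0,0.05,0,0,0,20,0,0,0,0,0,0,20],
)

```text
t: 37.5
tool_pos: [0.627, -0.2675, 0.1279]
tool_rot: [0.809, 3.033, 0.0]
contact_force: [-0.6, 0.2, -2.9]
opening: 0.03
grip_force: 50.1
```

>>> jog_arm(
  commands=[0,0,0.03,0,0,0,20,0,0,0,0,0,0,20],
)

```text
t: 37.75
tool_pos: [0.6273, -0.2676, 0.1265]
tool_rot: [0.809, 3.032, -0.0]
contact_force: [1.4, -0.1, -3.7]
opening: 0.0298
grip_force: 50.1
```

>>> jog_arm(
  commands=[0,0,0.03,0,0,0,20,0,0,0,0,0,0,20],
)

```text
t: 38.0
tool_pos: [0.6272, -0.2675, 0.1245]
tool_rot: [0.809, 3.032, -0.0]
contact_force: [0.3, 0.2, -3.3]
opening: 0.0296
grip_force: 50.1
```

>>> jog_arm(
  commands=[0,0,0.03,0,0,0,20,0,0,0,0,0,0,20],
)

```text
t: 38.25
tool_pos: [0.6272, -0.2675, 0.1227]
tool_rot: [0.809, 3.032, -0.0]
contact_force: [0.8, -0.5, -3.0]
opening: 0.03
grip_force: 50.1
```

>>> jog_arm(
  commands=[0,0,0.025,0,0,0,20,0,0,0,0,0,0,20],
)

```text
t: 38.5
tool_pos: [0.6273, -0.2676, 0.1214]
tool_rot: [0.809, 3.032, -0.0]
contact_force: [-0.7, -0.4, -2.9]
opening: 0.0297
grip_force: 50.1
```

>>> jog_arm(
  commands=[0,0,0.02,0,0,0,20,0,0,0,0,0,0,20],
)

```text
t: 38.75
tool_pos: [0.6274, -0.2676, 0.1213]
tool_rot: [0.808, 3.032, -0.0]
contact_force: [-2.9, 1.2, 3.1]
opening: 0.03
grip_force: 50.6
```

```bash
python3 -c "
from fit import *;fit()"
```

```text
scene lid [ 0.626 -0.267] 486 z 0.1012069130775829 tilt [-0.001  0.001] pan [ 0.626 -0.266] 495 0.10096495006843598
top lid [ 0.624 -0.268] 553 z 0.10079945234899101 tilt [-0.006 -0.011] pan [ 0.622 -0.266] 366 0.10077380469142028
TCP [ 0.627 -0.268  0.121] F [-3.227  1.753  5.316] t 38.85 axes z [ 0.004 -0.001 -1.   ]
```

Contact came at the expected seat height, with the rim top at about 0.101 m and level. Releasing.

>>> jog_arm(
  commands=[0,0,0,0,0,0,32,0,0,0,0,0,0,36,0,0,0,0,0,0,45,0,0,0,0,0,0,55,0,0,0,0,0,0,55,0,0,-0.2,0,0,0,55,0,0,-0.4,0,0,0,55,0,0,-0.7,0,0,0,55,0,0,-0.7,0,0,0,55,0,0,0,0,0,0,55],
  newtons=20,
)

```text
t: 40.1
tool_pos: [0.6293, -0.2688, 0.2474]
tool_rot: [0.806, 3.022, -0.005]
contact_force: [0.8, -0.7, 0.9]
opening: 0.0545
grip_force: 0.0
```

Run:
```python
from h import *
for c in("scene","top","wrist"):
    d=eyes.get_image(c);P=cloud(d);h=cv2.cvtColor(d["image"],cv2.COLOR_RGB2HSV);save(d,"end_"+c)
    b=((h[...,0]<5)|(h[...,0]>177))&(h[...,1]>150)&(abs(P[...,2]-.101)<.012);r=P[b];k=np.hypot(r[:,0]-.625,r[:,1]+.266);r=r[(k>.06)&(k<.084)]
    A=np.c_[r[:,:2],np.ones(len(r))];print(c,len(r),np.median(r[:,2]),np.linalg.lstsq(A,r[:,2],rcond=None)[0][:2])
o=ctrl.get_obs();print(o["tool_pos"],o["opening"],o["contact_force"],o["t"])
```

```text
scene 476 0.1013963868475572 [-0.001 -0.   ]
top 598 0.10076490906846813 [-0.004  0.006]
wrist 6793 0.10211719137991138 [0.003 0.   ]
[ 0.627 -0.267  0.24 ] 0.05472481169533901 [-0.254 -0.063 -0.558] 40.25
```

View pics/end_scene.png

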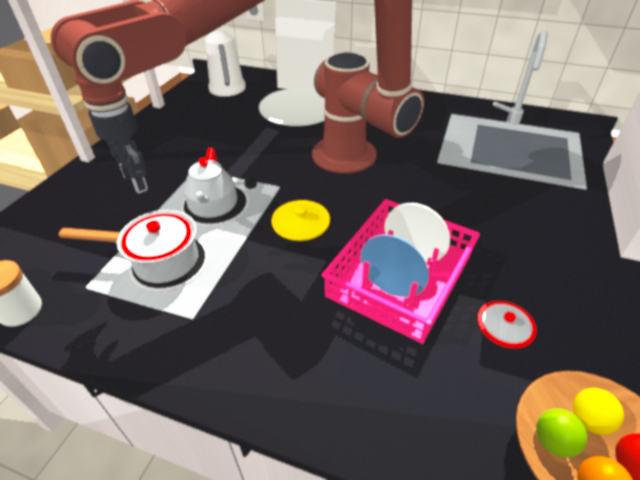

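The lid sits level inside the pan rim at (157,236), rim top at 0.102 m. The plates and teapot look unmoved, and the gripper is clear.

```bash
python3 -c "
from station import job
print(job.finish_job())"
```

```text
the job is handed in; nothing more can be done
None
```

I laid the lid knob-up on the bare worktop, let go of it, then took it by its knob and set it level and fully down in the pan's rim. I handed the job in at about 40 s; during the laying-down, the near edge slipped off the finger over its last 1 cm or so.

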